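# Tighten the ratchet clamp on a well plate

### The job

The ratchet handle of the plate clamp is set to loosen: flip its small direction lever fully over to tighten (clockwise from above), then swing the handle back and forth in strokes until the jaw has pushed the well plate up against its two stops and the sprung pad is pressed about half way into the jaw. Do not squeeze the plate harder than that, do not push the plate directly, leave everything else where it stands, and leave the lever on tighten with the handle let go.

Things in the scene. Friction and masses are not known exactly. Their poses are not given: they have to be found in the camera images.
- clamp: Plate clamp: black base plate 295 x 180 x 10 mm thick on the bench. The clamp is bolted down; its frame: z up, origin on the spindle's axis at bench level, x from the spindle towards jaw, plate and stops, y to the left of that. Two aluminium stop blocks 12 mm high (inner faces at x = 180 mm, y = -40 and 40 mm) stand at the far end.
- spindle_axis (a point): Centre of the top of the steel hex head on the clamp's vertical spindle, 66 mm above the bench. Each rad of clockwise turn moves the jaw 10 mm to the plate; it stays where it is left. It takes 0.6 N m idle, and 0.01 N m more per newton of pad force. A driving stroke begins with up to 0.52 rad of lost motion (one ratchet tooth).
- handle (a joint): Ratchet handle angle, rad: 0 pointing from the spindle along the clamp's -x (roughly to the robot), growing clockwise from above (tightening); hard stops at -0.6 and 0.6; 0.25 N m own friction, stays where left. Bar 22 mm wide, top 56 mm above the bench. With the lever on tighten a clockwise swing drives the spindle, the swing back only clicks (forward, the grip takes 2 N idle, 6 N or more driving).
- grip_top (a point): Centre of the top of the black upright round grip at the handle's end: 18 mm across, standing from 56 to 98 mm above the bench, 135 mm from the spindle axis.
- lever (a joint): Direction lever on top of the handle, rad, relative to it: -0.45 fully over to loosen, 0 in line, 0.45 fully over to tighten; grows clockwise from above: it leans to the side to which the handle shall drive. Flipped when above 0.25. Takes about 0.07 N m (2 to 3 N at the tab), stays where left; pushed on against its end it takes the handle along.
- lever_pivot (a point): The lever's vertical turning axis, 47 mm from the spindle axis along the handle, 65 mm above the bench.
- lever_tab (a point): Centre of the top of the lever's upright tab, plain steel, 12 mm along the lever x 8 mm across, standing from 61 to 87 mm above the bench, 30 mm from the lever's pivot, on the side away from the spindle.
- pad: Grey sprung pad, 8 x 50 x 12 mm, on two pins in front of the sliding aluminium jaw (64 mm wide, top 24 mm above the bench); it presses on the plate's edge. It stands 10 mm off the jaw's face when out. Spring 4 N per mm: 20 N half way in, 40 N fully in, then rigid. The jaw itself is not tracked: once the plate is on its stops the pad stands still while the jaw closes up behind it. Origin: middle of its rear face, 10 mm above the bench; axes as the clamp's.
- pad_face (a point): Middle of the upper edge of the pad's front face, 22 mm above the bench; at x = 94.5 mm in the clamp's frame once the plate is on its stops.
- plate: White 24-well plate, 86 mm (its x) x 128 mm x 14 mm high, 90 g, loose on the clamp base between low side guides; origin at the centre of its underside. Against the stops its origin is at x = 137 mm in the clamp's frame; it starts 1 to 3 mm short of that.
- dowel: steel locating dowel, 16 mm across, 22 mm tall, standing on the clamp's base; leave it
- adapter: small stepped aluminium adapter, 22 mm across, 20 mm tall, standing on the clamp's base; leave it
- spare_plate: spare white well plate, 86 x 128 x 14 mm, lying on the bench; leave it
- tip_box: blue pipette tip box, 85 x 125 x 58 mm; leave it
- reagent: amber bottle, 60 mm across, 130 mm tall; leave it
- driver: screwdriver 170 mm long; leave it
- vial: small jar, 40 mm across, 55 mm tall; leave it
Mind the look-alikes: they are no part of the job. Leave any green look-alike of the plate alone.

How it is judged:
On the way, in this order (a step that is already met when the one before it is completed fails the run):
1. the direction lever is flipped over to tighten (value of joint lever above 0.25 rad), for 0.2 s.
2. the plate is against its stops with the sprung pad pressed about half way in (x of plate in the frame of clamp above 0.136 m and contact force between pad and plate between 9 and 31 N), for 0.3 s.
At the end, for the whole second after the job is handed in: The lever is on tighten (above 0.25 rad), the plate stands against its stops (within about 1.2 mm), the sprung pad is pressed about half way in (it pushes on the plate with 9 to 31 N), and handle and plate are at rest (all of step 2 and value of joint lever above 0.25 rad and linear speed of plate below 0.01 m/s and velocity of joint handle between -0.05 and 0.05 rad/s); the robot touches nothing.
It fails at once if the pad squeezes the plate with more than 55 N (contact force between pad and plate above 55 N).
It fails at once if the robot pushes the plate itself (more than 3 N) (contact force between any of the fingers, the arm and plate above 3 N).
It fails at once if the plate is tipped (angle between plate's own z axis and vertical above 0.1 rad).
It fails at once if another thing is moved by more than 30 mm (distance of any of dowel, adapter, spare_plate, tip_box, reagent, driver, vial from where it was at the start of the episode above 0.03 m).
It also fails if it takes over 69 s, if anything falls off the work surface, if the arm or the gripper's body presses on something with over 40 N, if the wrist force passes 120 N, or if a joint passes its speed limit or range.

### The arm

A 6-joint arm with a two-finger parallel gripper is mounted at the origin on the work surface. World frame = base frame: x ahead of the robot, y to its left, z up, the work surface at z = 0. Lengths are in m, angles in rad, forces in N, time in s.
With the tool pointing down it reaches from about 0.375 to 0.975 m from the base axis. Payload 3.8 kg.
Tool frame: the origin (TCP) lies midway between the tips of the shut fingers; the grasp point (between the pads) lies 19 mm behind it; z points along the fingers, y is the line along which they close (so a half turn about z gives the same grasp; the last joint's range is limited). The gripper opens to 85 mm and grips with 20 to 120 N. Pads are 22 mm wide; open, the fingers measure 114 mm over their backs; the gripper's body (76 mm by 85 mm) begins 54 mm behind the grasp point. The pads swing forward as they close: fully open they stand 13 mm farther back than shut.
Start: joints at [-1.164, 0.264, 1.604, -0, 1.274, -0.037], TCP at [0.29, -0.61, 0.231] pointing down, gripper open.
Joint ranges: [-2.63, 2.63], [-0.94, 2.18], [0.31, 2.57], [-1.31, 4.45], [0, 2.66], [-2.55, 2.55]. Speed limits (rad/s): [2.57, 2.57, 3.14, 3.14, 3.14, 3.14].

### API

Orientations are given as a rotation vector (axis times angle).
In Python, from workcell import read_state, vision, ticket gives the robot as it stands. The module is installed in compiled form; this text tells all that it offers.
- The arm moves only by the tool jog_arm, never from a script. Its arguments are lists of equal length, an entry for each row: "turn": the turn, a rotation vector about the tool's x, y, z in rad, a list of three; "delta_pos": the shift along the tool's x, y, z in m, a list of three; "gripper": the finger opening in m, from 0 to 0.0854. In form: {"turn": [[rx, ry, rz], ...], "delta_pos": [[dx, dy, dz], ...], "gripper": [gripper, ...]}. A call has 1 to 20 rows; each row shifts and turns the commanded pose from where the row before left it, along the tool's axes as they then stand; what a row does not reach is not made up. A row lasts 1/12 s, in which the tool goes at most 41.7 mm and 7.16 degrees, less where a joint would pass 70% of its speed; a pose out of reach is approached as far as the arm can. A call with a gripper value outside its range is refused whole. The fingers move at their own pace and stop on an object; "grip_force" is the grip in N (left out, the last holds). Time passes only in rows, so rows that do not move let the fingers close. It gives the time, the measured TCP pose, the force, the opening and the grip force at its end, in the units of the state.
- read_state(): the state, without advancing time (a new reading comes with each control period).
- vision.read_camera(name): name is "scene" or "top" or "wrist"; returns the picture (420x560x3 uint8, red, green, blue); there is no depth.
- vision.calibration(name): a dict with "vfov" (degrees; the focal length in pixels is half the picture's height over the tangent of half this angle, whatever the lens; pixels are square), "cx", "cy" (the principal point, pixels), "R" (3x3) and "t" (3): a world point X has camera coordinates R X + t; the wrist camera has in their place "mount" (4x4, takes a point from camera to tool coordinates, whose origin is the TCP and whose axes are the flange's). Camera axes: x right, y down, z forward; pixel columns grow to the right and rows downward; lengths in m; the calibration is good to about 2 mm. The wrist camera is an equidistant fisheye: a pixel r from the principal point sees the ray r / f radians off the axis. A picture is of the moment at which its call begins: read the wrist's pose just before it. calibration takes no time and is no camera call.
- ticket.finish_job(): hands the job in; it is judged then, once.
The state is a dict: "time": time; "q": joint angles; "joint_vel": joint speeds; "joint_torque": joint torques, N m; "tool_pos": TCP position; "tcp_rot": TCP orientation; "wrist_force": force on the tool from outside, world axes, zero at the start; "torque": the same for the moment, N m; "width": opening from 0.0 (shut) to 1.0 (fully open); "grip_force": force on a finger pad.
Only numpy, scipy, OpenCV 4.12 (cv2) and the standard library are available. Lean on these libraries where they do the work, as an engineer would, in place of code of your own. Each camera call takes 0.05 s, during which the arm holds its last target. There are 200 camera calls.

## Working session

There is one attempt and no reset: what is moved stays moved. The work goes in short steps, Python scripts to look and compute and a tool call to move; the robot and the scene stay as the last step left them, time stands still between calls to the robot, and variables do not carry over. Pictures are saved under pics/ and viewed, at most 10 in all, crops included, and the job is handed in when it is done.

Besides the shell and the picture viewer there is one more tool, called after "Emit:" as name(argument=value, ...), one argument or row to a line, values as JSON. jog_arm: Moves the arm, as the interface text tells. Its arguments: {"type":"object","properties":{"turn":{"type":"array","items":{"type":"array","items":{"type":"number"}}},"delta_pos":{"type":"array","items":{"type":"array","items":{"type":"number"}}},"gripper":{"type":"array","items":{"type":"number"}},"grip_force":{"type":"number"}},"required":["turn","delta_pos","gripper"]}

```bash
mkdir -p pics; python3 - <<'E'
from workcell import read_state, vision
import cv2,numpy as np
s=read_state();print(s)
for n in("scene","top"):
    im=vision.read_camera(n);cv2.imwrite(f"pics/{n}0.png",im[:,:,::-1]);c=vision.calibration(n);print(n,c)
print(vision.calibration("wrist"))
E
```

```text
{'time': 0.0, 'q': array([-1.16392477e+00,  2.64777612e-01,  1.60539405e+00, -3.36517863e-05,
        1.27368576e+00, -3.68909961e-02]), 'joint_vel': array([ 4.48284085e-04,  1.47568289e-05, -4.50393830e-04, -1.35759541e-03,
       -6.55994638e-04, -8.27879483e-04]), 'joint_torque': array([-1.92156374e-03, -5.15114951e+01, -3.67315900e+01, -2.79677533e-04,
        1.27056101e-02,  1.68836533e-05]), 'tool_pos': array([ 0.28950667, -0.60894675,  0.22993471]), 'tcp_rot': array([-3.06240778e+00, -6.90881647e-01,  7.03520748e-04]), 'wrist_force': array([ 0.67716202,  0.74215386, -0.90118627]), 'torque': array([ 0.03717133,  0.00865299, -0.02987027]), 'grip_force': 0.0, 'width': 0.9985198052651085}
scene {'vfov': 47.25012687151182, 'cx': 283.151922459, 'cy': 207.50210197865752, 'R': array([[-0.7840486 ,  0.62069718,  0.00167311],
       [ 0.35248896,  0.44747038, -0.82190133],
       [-0.51090051, -0.64382084, -0.56962743]]), 't': array([ 0.42242173, -0.11140773,  1.7087547 ])}
top {'vfov': 57.442872608017424, 'cx': 278.2711227115841, 'cy': 214.57972663478722, 'R': array([[ 0.02184078, -0.99955183,  0.02047244],
       [-0.99098724, -0.02435157, -0.13172429],
       [ 0.13216379, -0.01741097, -0.99107497]]), 't': array([-0.03285991,  0.53260293,  1.06301202])}
{'vfov': 65.70646984690485, 'cx': 278.51108973364444, 'cy': 209.26651210339716, 'mount': array([[-8.51290349e-04, -9.59727192e-01, -2.80932364e-01,
         7.23024153e-02],
       [ 9.99999024e-01, -5.05671860e-04, -1.30274233e-03,
         2.81353333e-05],
       [ 1.10821765e-03, -2.80933199e-01,  9.59726685e-01,
        -1.41603950e-01],
       [ 0.00000000e+00,  0.00000000e+00,  0.00000000e+00,
         1.00000000e+00]])}
```

View pics/top0.png

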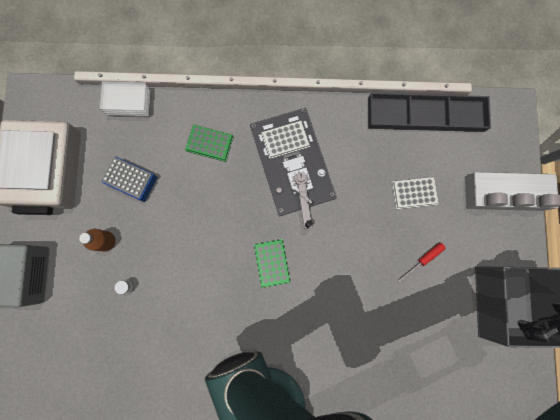

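View pics/scene0.png

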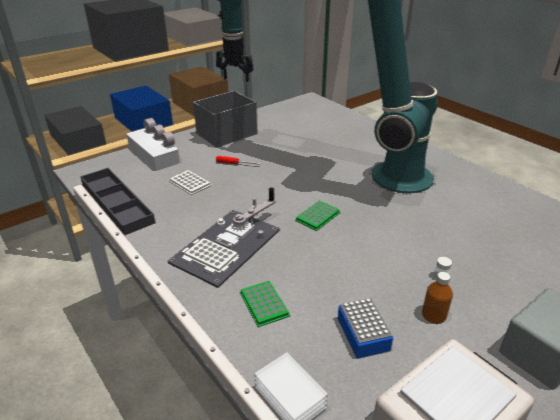

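The top view shows the dark clamp base (about 250-335, 108-216), the spindle near (303,178) and the grip near (308,224). The plate on the clamp is at (287,138). Its look-alikes are the spare plate at (415,193) and green plates at (209,142) and (272,263); only the one on the base fits the description. I'll enlarge both views to confirm.

```bash
cat > h.py <<'E'
import numpy as np,cv2
from scipy.spatial.transform import Rotation as Ro
from workcell import read_state, vision
def ray(n,u,v,s=None):
    c=vision.calibration(n);f=210/np.tan(np.radians(c["vfov"]/2))
    a,b=(u-c["cx"])/f,(v-c["cy"])/f
    if n!="wrist":
        R,t=c["R"],c["t"];d=R.T@np.array([a,b,1]);return -R.T@t,d
    r=np.hypot(a,b);k=np.sin(r)/r if r>1e-9 else 1
    d=np.array([a*k,b*k,np.cos(r)]);M=c["mount"];W=Ro.from_rotvec(s["tcp_rot"]).as_matrix()
    return W@M[:3,3]+s["tool_pos"],W@M[:3,:3]@d
def onz(n,u,v,z,s=None):
    o,d=ray(n,u,v,s);return o+d*(z-o[2])/d[2]
def proj(n,X,s=None):
    c=vision.calibration(n);f=210/np.tan(np.radians(c["vfov"]/2))
    if n!="wrist":
        p=c["R"]@X+c["t"];return np.array([c["cx"]+f*p[0]/p[2],c["cy"]+f*p[1]/p[2]])
    M=c["mount"];W=Ro.from_rotvec(s["tcp_rot"]).as_matrix()
    p=M[:3,:3].T@(W.T@(X-s["tool_pos"])-M[:3,3]);h=np.hypot(p[0],p[1]);r=np.arctan2(h,p[2])*f/h
    return np.array([c["cx"]+r*p[0],c["cy"]+r*p[1]])
E
python3 - <<'E'
from h import *
t=cv2.imread("pics/top0.png");s=cv2.imread("pics/scene0.png")
m=((t.max(2)<75)*255).astype(np.uint8);m[:100]=0;m[235:]=0;m[:,:240]=0;m[:,345:]=0
pts=cv2.findNonZero(cv2.morphologyEx(m,cv2.MORPH_OPEN,np.ones((3,3),np.uint8)))
W=np.array([onz("top",*p[0],0.01)[:2] for p in pts]);
r=cv2.minAreaRect((W*1000).astype(np.float32));print(r,cv2.boxPoints(r))
a=cv2.resize(t[100:240,240:345],None,fx=4,fy=4,interpolation=2);b=cv2.resize(s[180:290,165:285],None,fx=3.3,fy=3.3,interpolation=2)
o=np.zeros((560,800,3),np.uint8);o[:a.shape[0],:a.shape[1]]=a;o[:b.shape[0],404:404+b.shape[1]]=b[:,:396];cv2.imwrite("pics/crop0.png",o)
E
```

```text
((512.4588012695312, -110.08013153076172), (14.905688285827637, 14.687024116516113), 0.7047349810600281) [[ 504.9162   -102.82884 ]
 [ 505.09686  -117.514755]
 [ 520.0014   -117.33142 ]
 [ 519.82074  -102.64551 ]]
```

View pics/crop0.png

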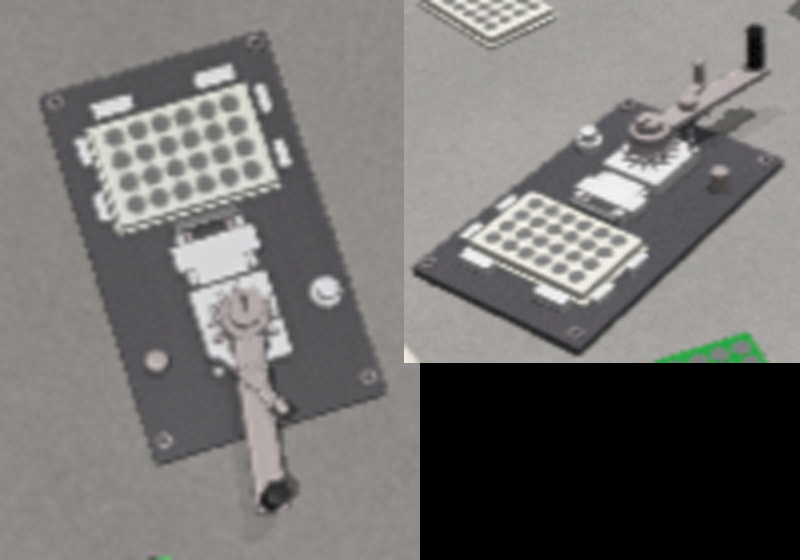

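The crop confirms it. Base corners are at crop (42,98), (265,30), (385,395) and (157,462), the hex head is about (243,298) and the grip top about (282,488). The tab, about (283,406), leans right of the bar, which is loosen. The dowel and adapter at (157,360) and (325,291) stay clear.

```bash
python3 - <<'E'
from h import *
g=lambda u,v,z:onz("top",240+u/4-.4,100+v/4-.4,z)
C=[g(u,v,.01) for u,v in((42,98),(265,30),(385,395),(157,462))]
for c in C:print(c.round(4))
print([np.linalg.norm(C[i]-C[i-1]).round(4) for i in range(4)])
ax=(C[0]+C[1]-C[2]-C[3])[:2];yaw=np.arctan2(ax[1],ax[0]);print("yaw",yaw)
S=g(243,298,.066);G=g(282,488,.098);T=g(283,406,.087);print("spindle",S,"grip",G,np.linalg.norm((G-S)[:2]),"tab",T)
d=(G-S)[:2];print("handle", np.arctan2(-d[1],-d[0])-yaw)
s=read_state();print(Ro.from_rotvec(s["tcp_rot"]).as_matrix().round(3))
E
```

```text
[0.8105 0.0703 0.01  ]
[ 0.8696 -0.0979  0.01  ]
[ 0.5893 -0.1903  0.01  ]
[ 0.5351 -0.0227  0.01  ]
[np.float64(0.2906), np.float64(0.1782), np.float64(0.2951), np.float64(0.1761)]
yaw 0.3219664767460707
spindle [ 0.64622114 -0.07990524  0.066     ] grip [ 0.50788975 -0.10575666  0.098     ] 0.1407262231067906 tab [ 0.56590109 -0.10694652  0.087     ]
handle -0.13721718182280437
[[ 0.903  0.429 -0.001]
 [ 0.429 -0.903  0.002]
 [ 0.    -0.002 -1.   ]]
```

Base sizes come out right (295 x 178 mm), yaw is about 0.32 and the handle is at about +0.14. Moving above it now, fingers shutting on the way.

Emit:
jog_arm(
  turn=[
    [0,0,0],
    [0,0,0],
    [0,0,0],
    [0,0,0],
    [0,0,0],
    [0,0,0],
    [0,0,0],
    [0,0,0],
    [0,0,0],
    [0,0,0],
    [0,0,0],
    [0,0,0],
    [0,0,0],
    [0,0,0],
    [0,0,0],
    [0,0,0.087],
    [0,0,0.087],
    [0,0,0.087],
    [0,0,0],
    [0,0,0],
  ],
  delta_pos=[
    [0.0302,-0.0232,0.0007],
    [0.0302,-0.0232,0.0007],
    [0.0302,-0.0232,0.0007],
    [0.0302,-0.0232,0.0007],
    [0.0302,-0.0232,0.0007],
    [0.0302,-0.0232,0.0007],
    [0.0302,-0.0232,0.0007],
    [0.0302,-0.0232,0.0007],
    [0.0302,-0.0232,0.0007],
    [0.0302,-0.0232,0.0007],
    [0.0302,-0.0232,0.0007],
    [0.0302,-0.0232,0.0007],
    [0.0302,-0.0232,0.0007],
    [0.0302,-0.0232,0.0007],
    [0.0302,-0.0232,0.0007],
    [0,0,0],
    [0,0,0],
    [0,0,0],
    [0,0,0],
    [0,0,0],
  ],
  gripper=[0,0,0,0,0,0,0,0,0,0,0,0,0,0,0,0,0,0,0,0],
)

```text
time: 1.77
tool_pos: [0.5492, -0.1006, 0.2203]
tcp_rot: [-3.128, -0.291, 0.001]
wrist_force: [-0.1, 0.0, -0.1]
width: 0.005
grip_force: 0.0
```

```bash
cat > look.py <<'E'
from h import *
import sys,pickle
s=read_state();im=vision.read_camera("wrist")[:,:,::-1];n=sys.argv[1]
cv2.imwrite(f"pics/{n}_raw.png",im);pickle.dump(s,open(f"pics/{n}.pkl","wb"))
cv2.imwrite(f"pics/{n}.png",cv2.resize(im,(800,600),interpolation=2))
print(s["time"],s["tool_pos"],s["tcp_rot"],s["wrist_force"])
E
python3 look.py w1
```

```text
1.7667 [ 0.54923484 -0.10063459  0.2203296 ] [-3.12785885e+00 -2.90770082e-01  1.26001349e-03] [-0.09246732  0.02633314 -0.11717104]
```

View pics/w1.png

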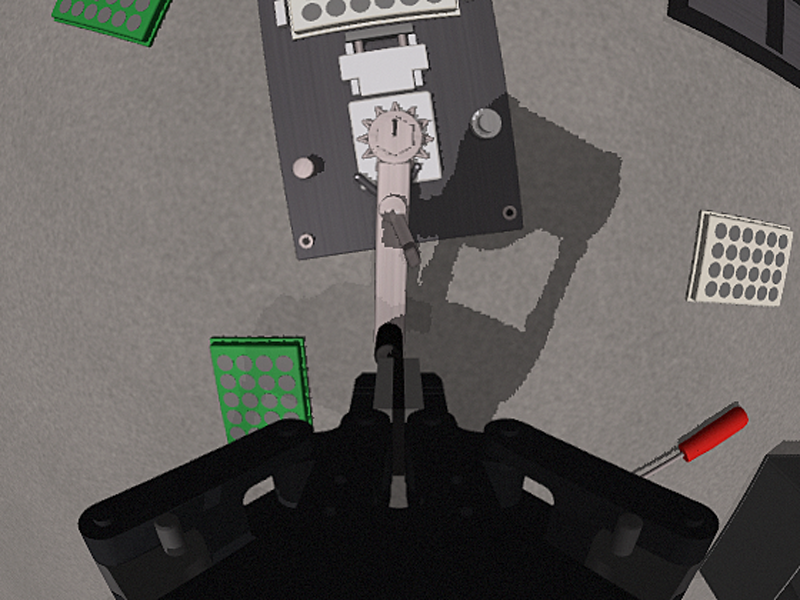

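The wrist view shows the hex head at about (395,127), the lever pivot at (392,207), the tab top at about (413,258), leaning right (loosen), and the grip top at about (388,350). The jaw front is at about (385,58), with the pad just short of the plate edge.

```bash
python3 - <<'E'
from h import *
import pickle
s=pickle.load(open("pics/w1.pkl","rb"))
g=lambda u,v,z:onz("wrist",u*.7,v*.7,z,s)
S=g(395,127,.066);P=g(392,207,.065);T=g(413,258,.087);G=g(388,350,.098);J=g(385,58,.024)
for n,p in dict(S=S,P=P,T=T,G=G,J=J).items():print(n,p.round(4))
n=lambda a,b:np.linalg.norm((a-b)[:2]).round(4)
print("SP",n(S,P),"PT",n(P,T),"SG",n(S,G))
C=[g(u,v,.01) for u,v in((299,258),(521,228))];print(C,n(*C))
c=C[0]-C[1];yaw=np.arctan2(c[1],c[0])-np.pi/2;print("yaw",yaw)
d=(G-S)[:2];print("handle",-(np.arctan2(-d[1],-d[0])-yaw),"dir",d/np.linalg.norm(d))
e=(T-P)[:2];print("lever",-(np.arctan2(e[1],e[0])-np.arctan2(d[1],d[0])))
R=Ro.from_rotvec(s["tcp_rot"]).as_matrix();print(R.round(3))
x=np.array([np.cos(yaw),np.sin(yaw)]);print("jaw x",(J-S)[:2]@x)
E
```

```text
S [ 0.6445 -0.0804  0.066 ]
P [ 0.5939 -0.0879  0.065 ]
T [ 0.5678 -0.1058  0.087 ]
G [ 0.5108 -0.101   0.098 ]
J [ 0.6974 -0.0629  0.024 ]
SP 0.0512 PT 0.0316 SG 0.1353
[array([ 0.53724519, -0.02337865,  0.01      ]), array([ 0.5928529 , -0.18931838,  0.01      ])] 0.175
yaw 0.3233467928234153
handle 0.17009353802307992 dir [-0.98827969 -0.15265406]
lever -0.45098729569852436
[[ 0.983  0.184 -0.001]
 [ 0.184 -0.983  0.   ]
 [-0.001 -0.    -1.   ]]
jaw x 0.05566760295297847
```

Emit:
jog_arm(
  turn=[
    [0,0,0],
    [0,0,0],
    [0,0,0],
    [0,0,0],
    [0,0,0],
    [0,0,0],
    [0,0,0],
    [0,0,0],
  ],
  delta_pos=[
    [0.01,0.0186,0],
    [0.01,0.0186,0],
    [0,0,0.03],
    [0,0,0.03],
    [0,0,0.03],
    [0,0,0.03],
    [0,0,0.03],
    [0,0,0],
  ],
  gripper=[0,0,0,0,0,0,0,0],
)

```text
time: 2.48
tool_pos: [0.5702, -0.1327, 0.0639]
tcp_rot: [-3.124, -0.288, 0.018]
wrist_force: [-2.1, 0.6, -0.9]
width: -0.001
grip_force: 0.0
```

Emit:
jog_arm(
  turn=[
    [0,0,0],
    [0,0,0],
    [0,0,0],
    [0,0,0],
  ],
  delta_pos=[
    [0,-0.006,0],
    [0,-0.006,0],
    [0,-0.006,0],
    [0,0,0],
  ],
  gripper=[0,0,0,0],
)

```text
time: 2.82
tool_pos: [0.5742, -0.1157, 0.0734]
tcp_rot: [3.127, 0.289, 0.006]
wrist_force: [0.4, -0.3, 0.1]
width: -0.001
grip_force: 0.6
```

Emit:
jog_arm(
  turn=[
    [0,0,0],
    [0,0,0],
    [0,0,0],
  ],
  delta_pos=[
    [0,-0.005,0],
    [0,-0.005,0],
    [0,0,0],
  ],
  gripper=[0,0,0],
)

```text
time: 3.07
tool_pos: [0.5718, -0.1057, 0.0722]
tcp_rot: [3.128, 0.287, 0.004]
wrist_force: [0.4, -1.9, 1.7]
width: 0.001
grip_force: 0.9
```

Emit:
jog_arm(
  turn=[
    [0,0,0],
    [0,0,0],
    [0,0,0],
  ],
  delta_pos=[
    [0,-0.004,0],
    [0,-0.004,0],
    [0,0,0],
  ],
  gripper=[0,0,0],
)

```text
time: 3.32
tool_pos: [0.5705, -0.0979, 0.0715]
tcp_rot: [3.128, 0.287, 0.004]
wrist_force: [1.7, -2.0, 0.8]
width: 0.002
grip_force: 1.3
```

Emit:
jog_arm(
  turn=[
    [0,0,0],
    [0,0,0],
  ],
  delta_pos=[
    [0,-0.004,0],
    [0,0,0],
  ],
  gripper=[0,0],
)

```text
time: 3.48
tool_pos: [0.5688, -0.0938, 0.0708]
tcp_rot: [-3.128, -0.287, -0.0]
wrist_force: [0.3, -0.7, 0.7]
width: 0.001
grip_force: 0.7
```

```bash
python3 look.py w2; python3 -c "
import cv2;a=cv2.imread('pics/w2_raw.png');cv2.imwrite('pics/w2c.png',cv2.resize(a[60:330,140:420],None,fx=2.2,fy=2.2,interpolation=2))"
```

```text
3.4833 [ 0.56876885 -0.09380672  0.07083841] [-3.12786354e+00 -2.86535197e-01 -2.41911411e-04] [ 0.3022706  -0.67199038  0.65502718]
```

View pics/w2c.png

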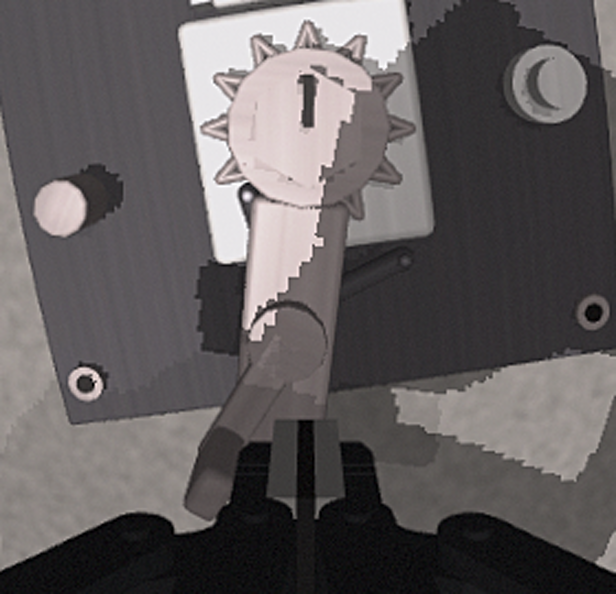

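The lever now leans left of the bar, with the tab at about (208,490) and the pivot at (287,345), so it is nearly fully over to tighten. One small extra push makes sure, then I lift.

Emit:
jog_arm(
  turn=[
    [0,0,0],
    [0,0,0],
    [0,0,0],
  ],
  delta_pos=[
    [0,-0.003,0],
    [0,0,0],
    [0,0,0],
  ],
  gripper=[0,0,0],
)

```text
time: 3.78
tool_pos: [0.5677, -0.0911, 0.0704]
tcp_rot: [-3.128, -0.287, 0.001]
wrist_force: [0.8, -0.6, 0.7]
width: 0.0
grip_force: 0.8
```

Emit:
jog_arm(
  turn=[
    [0,0,0],
    [0,0,0],
    [0,0,0],
    [0,0,0],
    [0,0,0],
    [0,0,0],
    [0,0,0],
  ],
  delta_pos=[
    [0,0.015,0],
    [0,0,-0.03],
    [0,0,-0.03],
    [0,0,-0.03],
    [0,0,-0.03],
    [0,0,0],
    [0,0,0],
  ],
  gripper=[0,0,0,0.05,0.05,0.05,0.05],
)

```text
time: 4.37
tool_pos: [0.5721, -0.1072, 0.1931]
tcp_rot: [3.128, 0.286, 0.006]
wrist_force: [-0.8, 0.3, -0.8]
width: 0.564
grip_force: 0.0
```

```bash
python3 look.py w3
```

```text
4.3667 [ 0.57210306 -0.1071679   0.19309413] [3.12760576 0.28599382 0.00569576] [-0.82137484  0.28369272 -0.83518639]
```

View pics/w3.png

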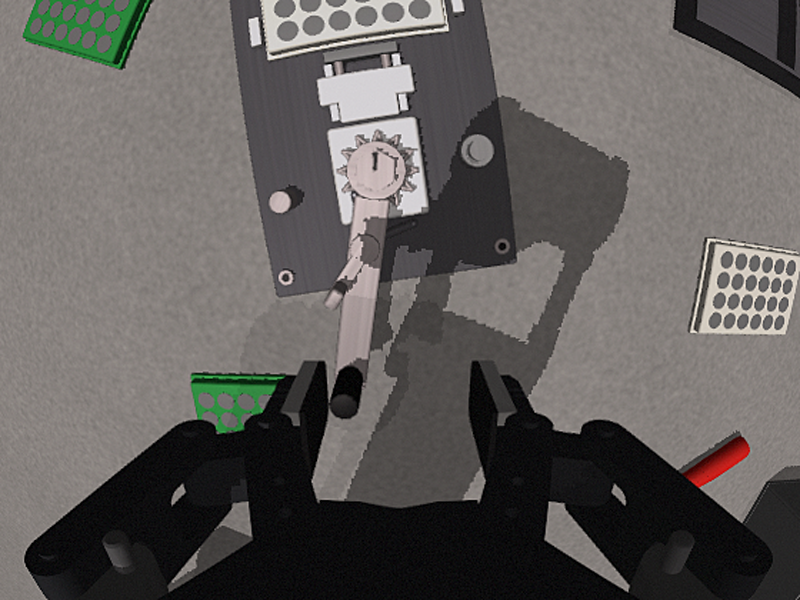

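The lever leans to tighten (tab about (335,298), pivot (364,247)). Grip top about (344,407), head (376,163), jaw front edge about y=68, grey pad at y 40-60.

```bash
cat > m.py <<'E'
from h import *
import pickle
Y=0.323;S0=np.array([.6445,-.0804]);X=np.array([np.cos(Y),np.sin(Y)])
def ang(G):
    d=np.array(G[:2])-S0;return Y-np.arctan2(-d[1],-d[0])
E
python3 - <<'E'
from m import *
s=pickle.load(open("pics/w3.pkl","rb"))
g=lambda u,v,z:onz("wrist",u*.7,v*.7,z,s)
S=g(376,163,.066);P=g(364,247,.065);T=g(334,300,.087);G=g(344,407,.098)
for p in(S,P,T,G):print(p.round(4))
print("handle",ang(G),"len",np.linalg.norm(G[:2]-S0))
e=(T-P)[:2];d=G[:2]-S0;print("lever",-(np.arctan2(e[1],e[0])-np.arctan2(d[1],d[0])))
for n,u,v,z in(("jaw front",366,68,.024),("pad rear",361,59,.022),("pad front",359,44,.022),("plate edge top",355,42,.024),):
    print(n,(g(u,v,z)[:2]-S0)@X)
print(Ro.from_rotvec(s["tcp_rot"]).as_matrix().round(3))
E
```

```text
[ 0.6434 -0.081   0.066 ]
[ 0.5936 -0.0825  0.065 ]
[ 0.565  -0.0717  0.087 ]
[ 0.505  -0.0871  0.098 ]
handle 0.27491209567775426 len 0.1396414147635519
lever -5.873121793557626
jaw front 0.06458782241827847
pad rear 0.0719283596289527
pad front 0.08285340781590028
plate edge top 0.08417934428297971
[[ 0.983  0.181  0.004]
 [ 0.181 -0.983 -0.001]
 [ 0.004  0.001 -1.   ]]
```

Emit:
jog_arm(
  turn=[
    [0,0,0],
    [0,0,0],
    [0,0,0.067],
    [0,0,0.067],
    [0,0,0],
    [0,0,0],
    [0,0,0],
    [0,0,0],
    [0,0,0],
    [0,0,0],
    [0,0,0],
    [0,0,0],
    [0,0,0],
    [0,0,0],
  ],
  delta_pos=[
    [-0.029,-0.0156,0],
    [-0.029,-0.0156,0],
    [0,0,0],
    [0,0,0],
    [0,0,0.025],
    [0,0,0.025],
    [0,0,0.025],
    [0,0,0.025],
    [0,0,0.025],
    [0,0,0.002],
    [0,0,0],
    [0,0,0],
    [0,0,0],
    [0,0,0],
  ],
  gripper=[0.055,0.055,0.055,0.055,0.055,0.055,0.055,0.055,0.055,0.055,0.024,0.024,0.024,0.024],
  grip_force=20,
)

```text
time: 5.58
tool_pos: [0.5096, -0.0865, 0.0655]
tcp_rot: [3.14, 0.077, 0.005]
wrist_force: [0.7, -0.3, 0.7]
width: 0.284
grip_force: 0.0
```

```bash
python3 look.py w4; python3 - <<'E'
from m import *
s=read_state();print("ang tcp",ang(s["tool_pos"]),np.linalg.norm(s["tool_pos"][:2]-S0),s["width"]*85.4,Ro.from_rotvec(s["tcp_rot"]).as_matrix().round(3))
E
```

```text
5.5833 [ 0.50960761 -0.08645229  0.06551065] [3.13995604 0.07653045 0.00476496] [ 0.74683365 -0.32085979  0.71554619]
ang tcp 0.27844204400456724 0.13511552735906066 24.074747561219628 [[ 0.999  0.049  0.003]
 [ 0.049 -0.999 -0.001]
 [ 0.003  0.001 -1.   ]]
```

View pics/w4.png

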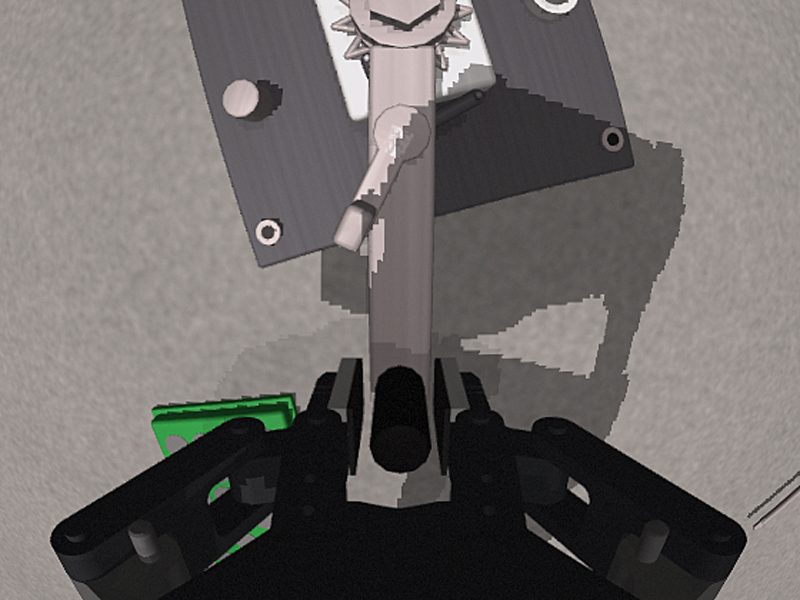

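The grip is caged centrally between the fingers with about 3 mm slack each side, and the handle is at about 0.28. Swinging back to about -0.5, then a first driving stroke. At most 10 mm of jaw travel is safe, since about 17 mm is needed.

Emit:
jog_arm(
  turn=[
    [0,0,-0.1],
    [0,0,-0.1],
    [0,0,-0.1],
    [0,0,-0.1],
    [0,0,-0.1],
    [0,0,-0.1],
    [0,0,-0.1],
    [0,0,-0.1],
    [0,0,0],
  ],
  delta_pos=[
    [0.00067,0.0135,0],
    [0.00067,0.0135,0],
    [0.00067,0.0135,0],
    [0.00067,0.0135,0],
    [0.00067,0.0135,0],
    [0.00067,0.0135,0],
    [0.00067,0.0135,0],
    [0.00067,0.0135,0],
    [0,0,0],
  ],
  gripper=[0.024,0.024,0.024,0.024,0.024,0.024,0.024,0.024,0.024],
)

```text
time: 6.38
tool_pos: [0.5565, -0.1828, 0.0655]
tcp_rot: [2.859, 1.294, 0.005]
wrist_force: [0.8, -0.5, 0.7]
width: 0.279
grip_force: 0.0
```

Emit:
jog_arm(
  turn=[
    [0,0,0.1],
    [0,0,0.1],
    [0,0,0.1],
  ],
  delta_pos=[
    [0.00067,-0.0135,0],
    [0.00067,-0.0135,0],
    [0.00067,-0.0135,0],
  ],
  gripper=[0.024,0.024,0.024],
)

```text
time: 6.63
tool_pos: [0.5284, -0.1505, 0.0651]
tcp_rot: [3.025, 0.838, 0.003]
wrist_force: [1.1, -0.8, 1.2]
width: 0.281
grip_force: 0.9
```

Emit:
jog_arm(
  turn=[
    [0,0,0.1],
    [0,0,0.1],
  ],
  delta_pos=[
    [0.00067,-0.0135,0],
    [0.00067,-0.0135,0],
  ],
  gripper=[0.024,0.024],
)

```text
time: 6.8
tool_pos: [0.5163, -0.1262, 0.065]
tcp_rot: [3.093, 0.533, 0.003]
wrist_force: [2.6, -6.2, -2.1]
width: 0.281
grip_force: 3.2
```

Emit:
jog_arm(
  turn=[
    [0,0,0.1],
    [0,0,0.1],
  ],
  delta_pos=[
    [0.00067,-0.0135,0],
    [0.00067,-0.0135,0],
  ],
  gripper=[0.024,0.024],
)

```text
time: 6.97
tool_pos: [0.5098, -0.1006, 0.065]
tcp_rot: [3.13, 0.222, 0.004]
wrist_force: [1.8, -6.6, -1.2]
width: 0.278
grip_force: 3.3
```

Emit:
jog_arm(
  turn=[
    [0,0,0.1],
    [0,0,0.1],
    [0,0,0.1],
    [0,0,0],
  ],
  delta_pos=[
    [0.00067,-0.0135,0],
    [0.00067,-0.0135,0],
    [0.00067,-0.0135,0],
    [0,0,0],
  ],
  gripper=[0.024,0.024,0.024,0.024],
)

```text
time: 7.3
tool_pos: [0.5099, -0.058, 0.0649]
tcp_rot: [3.132, -0.243, 0.003]
wrist_force: [-0.8, -1.3, 0.6]
width: 0.283
grip_force: 0.5
```

```bash
cat > st.py <<'E'
from m import *
s=read_state();R=Ro.from_rotvec(s["tcp_rot"]).as_matrix();d=s["tool_pos"][:2]-S0
print("t",s["time"],"ang",ang(s["tool_pos"]),"r",np.linalg.norm(d),"z",s["tool_pos"][2],"toolyaw-ang",Y-np.arctan2(R[1,0],R[0,0]),"F tool",(R.T@s["wrist_force"]).round(1),"w",s["width"]*85.4)
E
python3 st.py
```

```text
t 7.3 ang 0.48775073568474714 r 0.1364567743687122 z 0.0648824156404901 toolyaw-ang 0.4778170075843591 F tool [-0.6  1.4 -0.6] w 24.15497331442432
```

Emit:
jog_arm(
  turn=[
    [0,0,-0.1],
    [0,0,-0.1],
    [0,0,-0.1],
    [0,0,-0.1],
    [0,0,-0.1],
    [0,0,-0.1],
    [0,0,-0.1],
    [0,0,0],
  ],
  delta_pos=[
    [0.00067,0.0135,0],
    [0.00067,0.0135,0],
    [0.00067,0.0135,0],
    [0.00067,0.0135,0],
    [0.00067,0.0135,0],
    [0.00067,0.0135,0],
    [0.00067,0.0135,0],
    [0,0,0],
  ],
  gripper=[0.024,0.024,0.024,0.024,0.024,0.024,0.024,0.024],
)

```text
time: 7.97
tool_pos: [0.5289, -0.1519, 0.0647]
tcp_rot: [3.022, 0.854, 0.003]
wrist_force: [1.0, -0.6, 0.4]
width: 0.278
grip_force: 0.0
```

Emit:
jog_arm(
  turn=[
    [0,0,0.1],
  ],
  delta_pos=[
    [0.00067,-0.0135,0],
  ],
  gripper=[0.024],
)

```text
time: 8.05
tool_pos: [0.5233, -0.1408, 0.065]
tcp_rot: [3.061, 0.691, 0.005]
wrist_force: [1.7, -0.9, 2.0]
width: 0.279
grip_force: 1.0
```

Emit:
jog_arm(
  turn=[
    [0,0,0.1],
  ],
  delta_pos=[
    [0.00067,-0.0135,0],
  ],
  gripper=[0.024],
)

```text
time: 8.13
tool_pos: [0.5171, -0.1274, 0.0649]
tcp_rot: [3.093, 0.532, 0.004]
wrist_force: [2.2, -5.9, -0.2]
width: 0.28
grip_force: 3.3
```

Emit:
jog_arm(
  turn=[
    [0,0,0.1],
  ],
  delta_pos=[
    [0.00067,-0.0135,0],
  ],
  gripper=[0.024],
)

```text
time: 8.22
tool_pos: [0.5128, -0.1142, 0.0648]
tcp_rot: [3.115, 0.378, 0.004]
wrist_force: [3.2, -7.2, -0.1]
width: 0.281
grip_force: 3.3
```

Emit:
jog_arm(
  turn=[
    [0,0,0.1],
    [0,0,0.1],
  ],
  delta_pos=[
    [0.00067,-0.0135,0],
    [0.00067,-0.0135,0],
  ],
  gripper=[0.024,0.024],
)

```text
time: 8.38
tool_pos: [0.5086, -0.0872, 0.0649]
tcp_rot: [3.138, 0.066, 0.005]
wrist_force: [3.0, -6.8, -0.3]
width: 0.28
grip_force: 3.4
```

Emit:
jog_arm(
  turn=[
    [0,0,0.1],
    [0,0,0.1],
  ],
  delta_pos=[
    [0.00067,-0.0135,0],
    [0.00067,-0.0135,0],
  ],
  gripper=[0.024,0.024],
)

```text
time: 8.55
tool_pos: [0.51, -0.0602, 0.0649]
tcp_rot: [3.129, -0.247, 0.005]
wrist_force: [3.4, -7.8, -1.1]
width: 0.278
grip_force: 3.7
```

```bash
python3 st.py
```

```text
t 8.55 ang 0.4721445254580959 r 0.13599674770185904 z 0.06485901971915511 toolyaw-ang 0.48069616983474794 F tool [4.6 7.2 1.1] w 23.76455210581645
```

Emit:
jog_arm(
  turn=[
    [0,0,0],
    [0,0,0],
    [0,0,0],
    [0,0,0],
    [0,0,0],
    [0,0,0],
    [0,0,0],
    [0,0,0],
  ],
  delta_pos=[
    [0,0.003,0],
    [0,0,-0.035],
    [0,0,-0.035],
    [0,0,-0.035],
    [0,0,-0.035],
    [0.03,0,0],
    [0.03,0,0],
    [0,0,0],
  ],
  gripper=[0.028,0.03,0.03,0.03,0.03,0.03,0.03,0.03],
)

```text
time: 9.22
tool_pos: [0.5725, -0.0722, 0.2054]
tcp_rot: [3.133, -0.236, 0.009]
wrist_force: [0.4, -0.8, 0.5]
width: 0.35
grip_force: 0.0
```

```bash
python3 look.py w5; python3 st.py;  python3 -c "
import cv2;a=cv2.imread('pics/w5_raw.png');cv2.imwrite('pics/w5c.png',cv2.resize(a[0:200,140:407],None,fx=3,fy=3,interpolation=2))"
```

```text
9.2167 [ 0.57251123 -0.07222253  0.20538758] [ 3.13253683 -0.23552263  0.00905283] [ 0.37124215 -0.80420193  0.51440441]
t 9.2667 ang 0.43829146859503354 r 0.07539017985484568 z 0.20411774859338233 toolyaw-ang 0.4731748892440777 F tool [-0.  -1.   0.3] w 29.867663075378037
```

View pics/w5c.png

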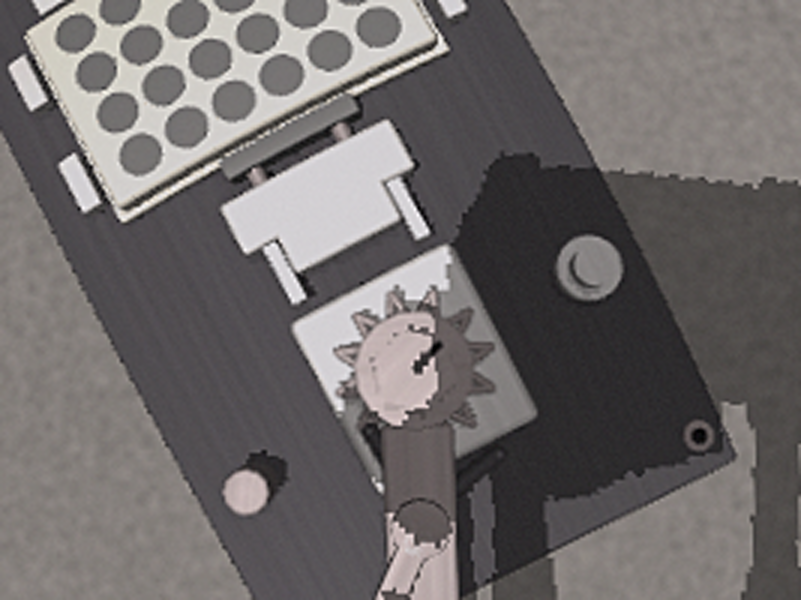

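The crop shows the jaw front edge from (222,205) to (388,122), pad rear edge (230,180)-(360,118), pad front (220,155)-(350,97), right at the plate's edge. The head centre is about (415,367).

```bash
python3 - <<'E'
from m import *
s=pickle.load(open("pics/w5.pkl","rb"))
g=lambda u,v,z:onz("wrist",140+u/3-.33,v/3-.33,z,s)
S=g(415,367,.066);print(S)
f=lambda u,v,z:(np.array([[np.cos(Y),np.sin(Y)],[-np.sin(Y),np.cos(Y)]])@(g(u,v,z)[:2]-S0)*1000).round(1)
for n,u,v,z in(("jawL",222,205,.024),("jawR",388,122,.024),("padRL",230,180,.022),("padRR",360,118,.022),("padFL",220,155,.022),("padFR",350,97,.022),("plateL",125,205,.024),("plateR",440,42,.024),("plateLb",125,220,.012),("plateRb",447,50,.012),
 ("c3",735,457,.01),("adapter",590,267,.03)):print(n,f(u,v,z))
E
```

```text
[ 0.64009663 -0.08122126  0.066     ]
jawL [74.  31.9]
jawR [ 72.9 -29. ]
padRL [80.9 25.9]
padRR [ 78.9 -21.7]
padFL [90.4 24.8]
padFR [ 87.2 -22.2]
plateL [91.5 60.7]
plateR [ 90.7 -57.3]
plateLb [90.1 65.5]
plateRb [ 90.3 -60.1]
c3 [-83.1 -87.7]
adapter [ -0.4 -64.8]
```

```bash
cat > prof.py <<'E'
from m import *
import sys
def prof(n,z=.023):
    s=pickle.load(open(f"pics/{n}.pkl","rb"));im=cv2.imread(f"pics/{n}_raw.png").mean(2)
    xs=np.arange(55,104,1.);out=[]
    N=np.array([-X[1],X[0]])
    for x in xs:
        v=[]
        for y in np.arange(-8,9,2.):
            p=proj("wrist",np.append(S0+X*x/1000+N*y/1000,z),s)
            v.append(cv2.getRectSubPix(im.astype(np.float32),(1,1),(float(p[0]),float(p[1])))[0,0] if p[1]>0 else -1)
        out.append(np.mean(v))
    print(n,"cam",[(int(x),int(o)) for x,o in zip(xs,out)])
for n in sys.argv[1:]:prof(n)
E
python3 prof.py w1 w3 w5
```

```text
w1 cam [(55, 206), (56, 206), (57, 205), (58, 205), (59, 205), (60, 206), (61, 208), (62, 213), (63, 175), (64, 82), (65, 70), (66, 76), (67, 77), (68, 77), (69, 74), (70, 67), (71, 38), (72, 29), (73, 36), (74, 88), (75, 125), (76, 121), (77, 117), (78, 115), (79, 115), (80, 115), (81, 90), (82, 57), (83, 77), (84, 171), (85, 213), (86, 168), (87, 72), (88, 61), (89, 97), (90, 164), (91, 199), (92, 206), (93, 204), (94, 205), (95, 190), (96, 161), (97, 151), (98, 143), (99, 134), (100, 130), (101, 128), (102, 88), (103, 46)]
w3 cam [(55, 210), (56, 211), (57, 211), (58, 211), (59, 211), (60, 211), (61, 212), (62, 216), (63, 183), (64, 100), (65, 71), (66, 77), (67, 78), (68, 78), (69, 77), (70, 73), (71, 53), (72, 31), (73, 33), (74, 87), (75, 132), (76, 127), (77, 122), (78, 120), (79, 119), (80, 120), (81, 104), (82, 67), (83, 54), (84, 140), (85, 214), (86, 203), (87, 105), (88, 61), (89, 93), (90, 165), (91, 204), (92, 211), (93, 210), (94, 209), (95, 192), (96, 163), (97, 152), (98, 142), (99, 141), (100, 136), (101, 135), (102, 134), (103, 133)]
w5 cam [(55, 210), (56, 209), (57, 209), (58, 209), (59, 209), (60, 209), (61, 209), (62, 209), (63, 209), (64, 209), (65, 209), (66, 209), (67, 209), (68, 209), (69, 209), (70, 209), (71, 209), (72, 212), (73, 213), (74, 178), (75, 80), (76, 68), (77, 72), (78, 59), (79, 34), (80, 31), (81, 63), (82, 122), (83, 127), (84, 122), (85, 119), (86, 116), (87, 114), (88, 115), (89, 146), (90, 107), (91, 65), (92, 106), (93, 176), (94, 205), (95, 210), (96, 208), (97, 209), (98, 189), (99, 165), (100, 152), (101, 144), (102, 139), (103, 135)]
```

The profiles show that jaw travel of 11.0 mm moved the plate 3 mm onto its stops. The jaw-pad gap fell from 10.2 to 7.0 mm, so the pad is pressed about 3.2 mm (about 13 N). Half way needs about 1.7 mm more, so I return to the grip and swing another 0.11-0.12 rad forward.

Emit:
jog_arm(
  turn=[
    [0,0,0],
    [0,0,0],
    [0,0,0],
    [0,0,0],
    [0,0,0],
    [0,0,0],
    [0,0,0],
    [0,0,0],
    [0,0,0],
  ],
  delta_pos=[
    [-0.03,0,0],
    [-0.03,0,0],
    [0,0,0],
    [0,0,0.035],
    [0,0,0.035],
    [0,0,0.035],
    [0,0,0.035],
    [0,0,0],
    [0,0,0],
  ],
  gripper=[0.03,0.03,0.03,0.03,0.03,0.03,0.03,0.024,0.024],
)

```text
time: 10.02
tool_pos: [0.5056, -0.0622, 0.0618]
tcp_rot: [3.133, -0.236, -0.011]
wrist_force: [-1.6, -2.3, -0.8]
width: 0.279
grip_force: 1.4
```

```bash
python3 st.py
```

```text
t 10.0167 ang 0.4531064432413058 r 0.14005037807740053 z 0.06182638046821194 toolyaw-ang 0.47362144064146106 F tool [-1.2  2.5  0.8] w 23.81700493121665
```

Emit:
jog_arm(
  turn=[
    [0,0,0],
    [0,0,0.055],
    [0,0,0.055],
    [0,0,0],
  ],
  delta_pos=[
    [0.002,-0.003,0],
    [0.0002,-0.0075,0],
    [0.0002,-0.0075,0],
    [0,0,0],
  ],
  gripper=[0.024,0.024,0.024,0.024],
)

```text
time: 10.35
tool_pos: [0.5143, -0.0449, 0.0655]
tcp_rot: [3.114, -0.41, -0.0]
wrist_force: [-2.9, -3.2, -1.6]
width: 0.28
grip_force: 1.8
```

```bash
python3 st.py
```

```text
t 10.35 ang 0.5891188547657005 r 0.1349913129813755 z 0.06548836015865694 toolyaw-ang 0.5848383025745233 F tool [-2.   3.8  1.6] w 23.89409292771014
```

Emit:
jog_arm(
  turn=[
    [0,0,0],
    [0,0,0],
    [0,0,0],
    [0,0,0],
    [0,0,0],
    [0,0,0],
    [0,0,0],
    [0,0,0],
    [0,0,0],
    [0,0,0],
  ],
  delta_pos=[
    [0,0.003,0],
    [0,0,0],
    [0,0,-0.035],
    [0,0,-0.035],
    [0,0,-0.035],
    [0,0,-0.035],
    [0.03,0,0],
    [0.03,0,0],
    [0,0,0],
    [0,0,0],
  ],
  gripper=[0.028,0.03,0.03,0.03,0.03,0.03,0.03,0.03,0.03,0.03],
)

```text
time: 11.18
tool_pos: [0.5733, -0.0635, 0.2053]
tcp_rot: [-3.114, 0.409, -0.004]
wrist_force: [-0.4, 0.3, 0.2]
width: 0.351
grip_force: 0.0
```

```bash
python3 look.py w6; python3 prof.py w6
```

```text
11.1833 [ 0.57325455 -0.06347478  0.20528426] [-3.11420354  0.40880149 -0.00393871] [-0.37368838  0.34356235  0.2441403 ]
w6 cam [(55, 210), (56, 210), (57, 210), (58, 210), (59, 209), (60, 210), (61, 210), (62, 210), (63, 210), (64, 210), (65, 210), (66, 210), (67, 210), (68, 210), (69, 209), (70, 209), (71, 210), (72, 209), (73, 211), (74, 215), (75, 191), (76, 95), (77, 66), (78, 60), (79, 35), (80, 29), (81, 61), (82, 120), (83, 128), (84, 122), (85, 119), (86, 117), (87, 114), (88, 116), (89, 153), (90, 104), (91, 63), (92, 102), (93, 175), (94, 206), (95, 210), (96, 209), (97, 208), (98, 194), (99, 166), (100, 152), (101, 143), (102, 140), (103, 136)]
```

View pics/w6.png

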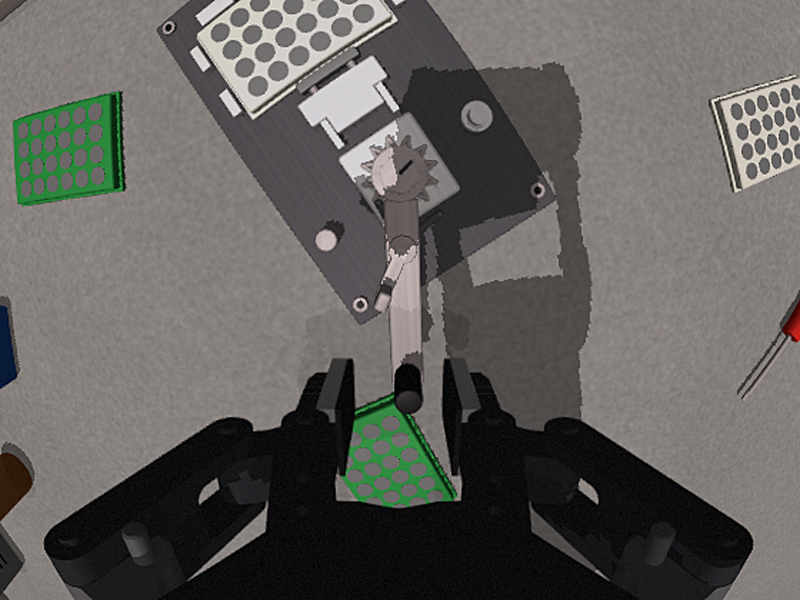

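The jaw edge has moved 1.1 mm more while pad and plate stood still. The gap is now 5.9 mm, so the pad is pressed about 4.3 mm (about 17 N) with the plate on its stops. The lever is on tighten (tab (381,300), pivot (403,245)) and the gripper is clear above. Handing in.

```bash
python3 -c "
from workcell import ticket
print(ticket.finish_job())"
```

```text
the job is handed in; nothing more can be done
None
```

The job is handed in; the hand-in returned no verdict. By my measurements the lever is on tighten, the plate is against its stops, the pad is pressed in about 4.3 of 10 mm (about 17 N), and the handle is let go.

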